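# Clamp the black speaker housing in its fixture

### The job

Two screw clamps stand on the bench, one holding a black speaker housing and one a white. Grip the red T-handle of the clamp with the black housing and turn it clockwise until the rising resistance shows that the housing is firmly clamped, without crushing it, then let go. Leave the white housing and its clamp as they are.

Things in the scene. Friction and masses are not known exactly. Their poses are not given: they have to be found in the camera images.
- black_clamp: the screw clamp holding the BLACK housing, fixed to the bench. Aluminium base 150 (x) x 170 (y) x 15 mm with low white locating strips; blue column at its -x edge, blue arm 34 mm wide along +x over the nest, top 110 mm high, steel collar (radius 15) on it to 118 mm. Origin: centre of the base's underside. Screw axis vertical at x = +20 mm, y = 0. Yaw within 17 degrees of 0.
- black_bar (a point): centre of the red T-handle bar of that clamp, on the screw axis, 159 mm above the bench. Bar level, 90 mm long, 14 wide, 18 high, on a steel stem 12 mm across; 32 mm free between the bar's underside and the collar. x runs along the bar, z up. The bar turns on the spot, neither rising nor sinking.
- black_handle (a joint): turning of that T-handle, rad, growing CLOCKWISE seen from above. Starts at 0 to 0.25; at 0 the bar points 0.75 rad counter-clockwise of the clamp's x. Friction 0.18 N m, which also holds the clamping when released. The foot meets the housing between 0.6 and 1.0 (differs each run); then the torque rises. 0.5 rad past contact is firm (0.13 N m more); over 1 crushes.
- black_foot: black rubber pressure foot, 22 mm across, sprung, under the arm of that clamp; the screw lowers it 5 mm per rad. It presses on the boss in the housing's middle. Origin on the screw axis, 42 mm below the foot's underside.
- black_housing: black plastic speaker housing, open stadium-shaped tray 70 (x) x 130 (y) x 30 mm, 0.12 kg, lying loose in the clamp's nest between the white strips (1 to 2 mm play), with a square boss 28 x 28 mm, 22 high, in its middle. Origin: centre of its underside. Another black housing lies on the bench in no clamp.
- white_clamp: the other screw clamp, same make, size and frame as black_clamp, holding the WHITE housing; to be left alone. Which clamp stands left and which right changes from run to run.
- white_bar_end (a point): one end of the red T-handle bar of the white housing's clamp, 45 mm from its screw axis, 159 mm above the bench.
- white_housing: white plastic speaker housing of the same make, loose in the nest of the other clamp. Origin: centre of its underside.
Not all that is in view belongs to the job. Leave any yellow look-alike of the black_clamp alone. Leave any turquoise look-alike of the black_housing alone.

How it is judged:
At the end, for the whole second after the job is handed in: The foot presses the black housing with more than 10 N and keeps doing so with the handle released; the housing lies flat and still in its nest, its middle within 8 mm of the screw axis; the end of the other clamp's handle has moved less than 15 mm and the white housing less than 20 mm (contact force between black_foot and black_housing above 10 N and horizontal distance between black_housing and black_bar below 0.008 m and angle between black_housing's own z axis and vertical below 0.1 rad and linear speed of black_housing below 0.02 m/s and distance of white_bar_end from where it was at the start of the episode below 0.015 m and distance of white_housing from where it was at the start of the episode below 0.02 m); the robot touches nothing.
It fails at once if the foot presses the black housing with more than 60 N (crushed) (contact force between black_foot and black_housing above 60 N).
It fails at once if the other clamp's handle is turned (its end moves more than 15 mm) (distance of white_bar_end from where it was at the start of the episode above 0.015 m).
It fails at once if the white housing is moved more than 20 mm (distance of white_housing from where it was at the start of the episode above 0.02 m).
It also fails if it takes over 38 s, if anything falls off the work surface, if the arm or the gripper's body presses on something with over 40 N, if the wrist force passes 120 N, or if a joint passes its speed limit or range.

### The arm

A 6-joint arm with a two-finger parallel gripper is mounted at the origin on the work surface. World frame = base frame: x ahead of the robot, y to its left, z up, the work surface at z = 0. Lengths are in m, angles in rad, forces in N, time in s.
With the tool pointing down it reaches from about 0.25 to 0.775 m from the base axis. Payload 8.9 kg.
Tool frame: the origin (TCP) lies on the centre line of the jaws, within the pads' length; the fingertips stand 14 mm ahead of it and the grasp point (between the pads) lies 5 mm behind it; z points along the fingers, x is the direction in which the jaws open and shut, and the axes are right-handed (so a half turn about z gives the same grasp; the last joint's range is limited). The gripper opens to 85 mm and grips with 20 to 120 N. Pads are 22 mm wide; open, the fingers measure 114 mm over their backs; the gripper's body (76 mm by 85 mm) begins 54 mm behind the grasp point. The pads swing forward as they close: fully open they stand 13 mm farther back than shut.
Start: joints at [-1.254, 0.291, -0.153, 1.127, 0, 1.431], TCP at [0.231, -0.471, 0.245] pointing down, gripper open.
Joint ranges: [-2.52, 2.52], [-0.91, 1.74], [-1.3, 1.37], [-1.96, 2.02], [-1.52, 1.47], [-3.14, 3.14]. Speed limits (rad/s): [2.22, 2.22, 2.79, 3.14, 3.14, 3.14].

### API

Orientations are given as a rotation vector (axis times angle).
In Python, from plant import monitor, optics, workorder gives the robot as it stands.
- The arm moves only by the tool apply_moves, never from a script. Its argument "deltas" is a list of rows, each an object with "dr": the turn, a rotation vector about the world's x, y, z scaled (see below), a list of three; "delta_pos": the shift along the world's x, y, z scaled (see below), a list of three; "gripper": the gripper's target within -1 to 1 (fully open at 1, half-way at 0, shut at -1). A call has 1 to 5 rows; each row shifts and turns the commanded pose from where the row before left it; what a row does not reach is not made up. The controller multiplies each number of a shift by 600 mm and each number of a turn by 180 degrees. A row lasts 1/12 s, in which the tool goes at most 41.7 mm and 7.16 degrees, less where a joint would pass 70% of its speed; a pose out of reach is approached as far as the arm can. A call with a number of a shift or a turn outside -1 to 1 is refused whole. A call with a gripper value outside its range is refused whole. The fingers move at their own pace and stop on an object; "newtons" is the grip in N (left out, the last holds). Time passes only in rows, so rows that do not move let the fingers close. It gives the time, the measured TCP pose, the force and the opening at its end, in the units of the state.
- monitor.observe(): the state, without advancing time (a new reading comes with each control period).
- optics.camera(name): name is "side" or "top"; returns (picture, depth): 400x640x3 uint8, blue, green, red; 400x640 float32, m along the optical axis (not along the pixel's ray), 0 where there is no reading.
- optics.camera_params(name): a dict with "fx", "fy", "cx", "cy" (pixels), "extrinsics" (4x4, takes a point from camera to world coordinates). Camera axes: x right, y down, z forward; pixel columns grow to the right and rows downward; lengths in m; the calibration is good to about 2 mm. A picture is of the moment at which its call begins. camera_params takes no time and is no camera call.
- workorder.sign_off(): hands the job in, once; it reports no verdict.
The state is a dict: "clock": time; "q": joint angles; "joint_velocities": joint speeds; "tau": joint torques, N m; "eef_pos": TCP position; "orientation": TCP orientation; "contact_force": force on the tool from outside, world axes, zero at the start; "torque": the same for the moment, N m; "width": finger opening in m.
Only numpy, scipy, OpenCV 4.12 (cv2) and the standard library are available. Lean on these libraries where they do the work, as an engineer would, in place of code of your own. Each camera call takes 0.05 s, during which the arm holds its last target.

## Working session

There is one attempt and no reset: what is moved stays moved. The work goes in short steps, Python scripts to look and compute and a tool call to move; the robot and the scene stay as the last step left them, time stands still between calls to the robot, and variables do not carry over. Pictures are saved under pics/ and viewed, and the job is handed in when it is done.

Besides the shell and the picture viewer there is one more tool, called after "Emit:" as name(argument=value, ...) on one line, values as JSON. apply_moves: Moves the arm, as the interface text tells. Its arguments: {"type":"object","properties":{"deltas":{"type":"array","items":{"type":"object","properties":{"dr":{"type":"array","items":{"type":"number","minimum":-1,"maximum":1}},"delta_pos":{"type":"array","items":{"type":"number","minimum":-1,"maximum":1}},"gripper":{"type":"number"}}}},"newtons":{"type":"number"}},"required":["deltas"]}

```bash
mkdir -p pics
python3 - <<'E'
from plant import monitor, optics
import cv2,numpy as np
s=monitor.observe(); print(s)
for n in("top","side"):
    p,d=optics.camera(n); cv2.imwrite(f"pics/{n}0.png",p); np.save(f"pics/{n}0.npy",d); print(n,optics.camera_params(n))
E
```

```text
{'clock': 0.0, 'q': array([-1.25426763e+00,  2.91261293e-01, -1.54155548e-01,  1.12669533e+00,
        7.92913053e-06,  1.43146736e+00]), 'joint_velocities': array([ 0.00091684, -0.00021071, -0.00104667, -0.00027582, -0.0008983 ,
       -0.00033947]), 'tau': array([-1.11509184e-03, -5.37144756e+01,  3.31371617e+01,  1.59547082e-02,
       -1.00639154e-04,  2.31234615e-06]), 'eef_pos': array([ 0.23097793, -0.47097717,  0.24473125]), 'orientation': array([-2.66522290e+00,  1.66157919e+00,  1.57670837e-03]), 'contact_force': array([-0.47593383, -0.03245413,  1.11737874]), 'torque': array([ 0.03089715, -0.00857373, -0.03257686]), 'width': 0.08513595846865216}
top {'fx': 451.03186901071615, 'fy': 451.03186901071615, 'cx': 316.2677937114457, 'cy': 198.12109118252076, 'extrinsics': array([[-0.02338853, -0.99914106,  0.03420686,  0.41285065],
       [-0.99930518,  0.02237177, -0.02981051, -0.00302499],
       [ 0.02901964, -0.03488032, -0.99897008,  1.0928121 ],
       [ 0.        ,  0.        ,  0.        ,  1.        ]])}
side {'fx': 430.0232404807515, 'fy': 430.0232404807515, 'cx': 315.07237823260294, 'cy': 195.49998112251112, 'extrinsics': array([[-9.13635457e-01, -2.79759171e-01,  2.94966198e-01,
         1.75351968e-01],
       [-4.06534359e-01,  6.29183009e-01, -6.62464003e-01,
         6.49000662e-01],
       [-2.57339863e-04, -7.25164497e-01, -6.88575622e-01,
         8.03735974e-01],
       [ 0.00000000e+00,  0.00000000e+00,  0.00000000e+00,
         1.00000000e+00]])}
```

View pics/top0.png

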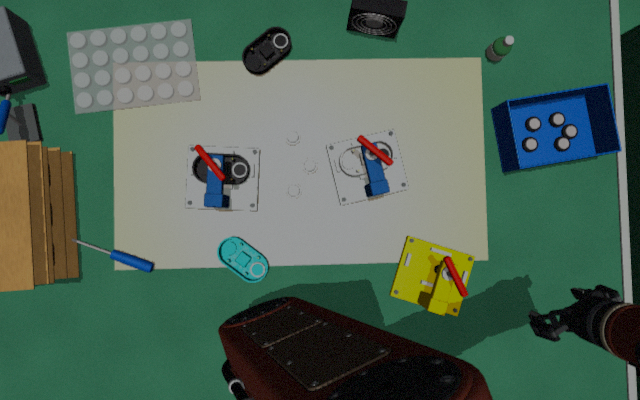

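View pics/side0.png

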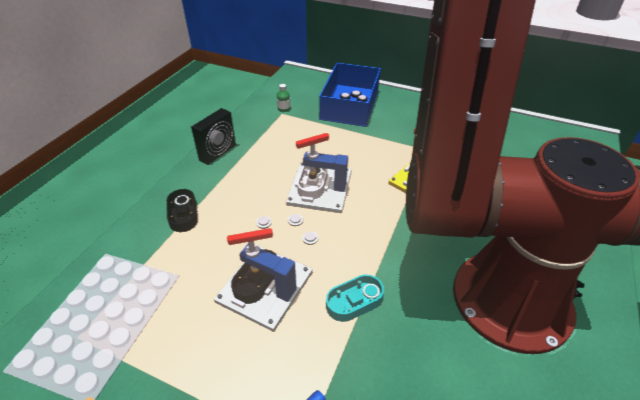

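The black clamp is the left one in the top view: its bar runs from about (197,147) to (224,179), and the black housing sits under its blue arm. The white clamp is to the right, with its bar around (375,150). Next I measure the bar.

```bash
cat > h.py <<'E'
from plant import monitor, optics
import cv2,numpy as np
def ray(n,u,v,z):
    c=optics.camera_params(n);E=c["extrinsics"]
    d=E[:3,:3]@np.array([(u-c["cx"])/c["fx"],(v-c["cy"])/c["fy"],1]);o=E[:3,3]
    return o+d*(z-o[2])/d[2]
def redmask(p):
    h=cv2.cvtColor(p,cv2.COLOR_BGR2HSV)
    return (((h[...,0]<8)|(h[...,0]>172))&(h[...,1]>190)&(h[...,2]>110)).astype(np.uint8)
def bars(n,p,z,amin=40):
    m=redmask(p); k,l,st,c=cv2.connectedComponentsWithStats(m)
    for i in range(1,k):
        if st[i,4]<amin: continue
        ys,xs=np.nonzero(l==i)
        w=np.array([ray(n,x,y,z)[:2] for x,y in zip(xs,ys)]).astype(np.float32)
        r=cv2.minAreaRect(w); b=cv2.boxPoints(r)
        e=[b[1]-b[0],b[2]-b[1]]; e=max(e,key=np.linalg.norm)
        a=np.degrees(np.arctan2(e[1],e[0])); a=(a+90)%180-90
        print(n,"px",c[i].round(1),st[i],"rect c",np.round(r[0],4),"size",np.round(r[1],4),"ang",a.round(1),"mean",w.mean(0).round(4))
E
python3 - <<'E'
from h import *
for n in("top","side"):
    p=cv2.imread(f"pics/{n}0.png"); bars(n,p,0.168 if n=="top" else 0.159)
# base corners of black clamp (screws/base top z=.015): grey-white quad
p=cv2.imread("pics/top0.png")
cv2.imwrite("pics/crop0.png",cv2.resize(p[125:225,165:425],None,fx=3,fy=3,interpolation=cv2.INTER_CUBIC))
for uv in[(188,146),(260,148),(258,211),(185,209)]: print(uv,ray("top",*uv,0.015).round(4))
E
```

```text
top px [374.9 149.9] [358 136  35  29 242] rect c [ 0.542  -0.1541] size [0.0866 0.0127] ang 49.8 mean [ 0.5417 -0.1543]
top px [209.5 162.2] [195 145  30  36 258] rect c [0.5229 0.1862] size [0.0867 0.0128] ang 37.8 mean [0.523 0.186]
top px [456.  276.8] [445 257  23  40 243] rect c [ 0.2771 -0.3143] size [0.087  0.0121] ang 25.0 mean [ 0.276  -0.3146]
side px [311.9 138.6] [297 134  30  10  56] rect c [ 0.5438 -0.1587] size [0.0826 0.0072] ang 49.8 mean [ 0.5436 -0.1592]
(188, 146) [0.5808 0.2675 0.015 ]
(260, 148) [0.5727 0.0967 0.015 ]
(258, 211) [0.4222 0.1043 0.015 ]
(185, 209) [0.4309 0.2766 0.015 ]
```

View pics/crop0.png

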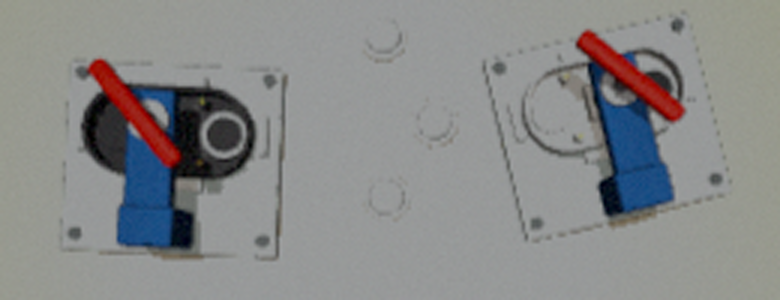

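Emit:
apply_moves(deltas=[{"delta_pos": [0.018, 0.04, 0.02], "dr": [0, 0, 0.039], "gripper": 1}, {"delta_pos": [0.018, 0.04, 0.02], "dr": [0, 0, 0.039], "gripper": 1}, {"delta_pos": [0.018, 0.04, 0.02], "dr": [0, 0, 0.039], "gripper": 1}, {"delta_pos": [0.018, 0.04, 0.02], "dr": [0, 0, 0.039], "gripper": 1}, {"delta_pos": [0.018, 0.04, 0.02], "dr": [0, 0, 0.039], "gripper": 1}])

```text
clock: 0.52
eef_pos: [0.2852, -0.3501, 0.3056]
orientation: [-3.045, 0.772, 0.001]
contact_force: [1.1, -0.7, 0.6]
width: 0.0856
```

Emit:
apply_moves(deltas=[{"delta_pos": [0.018, 0.04, 0], "dr": [0, 0, 0.039], "gripper": 1}, {"delta_pos": [0.018, 0.04, 0], "dr": [0, 0, 0.039], "gripper": 1}, {"delta_pos": [0.018, 0.04, 0], "dr": [0, 0, 0.039], "gripper": 1}, {"delta_pos": [0.018, 0.04, 0], "dr": [0, 0, 0.039], "gripper": 1}, {"delta_pos": [0.018, 0.04, 0], "dr": [0, 0, 0.039], "gripper": 1}])

```text
clock: 0.93
eef_pos: [0.3393, -0.2301, 0.3051]
orientation: [-3.136, -0.182, 0.0]
contact_force: [-0.1, -0.7, 1.2]
width: 0.0859
```

Emit:
apply_moves(deltas=[{"delta_pos": [0.018, 0.04, 0], "dr": [0, 0, 0.039], "gripper": 1}, {"delta_pos": [0.018, 0.04, 0], "dr": [0, 0, 0.039], "gripper": 1}, {"delta_pos": [0.018, 0.04, 0], "dr": [0, 0, 0.039], "gripper": 1}, {"delta_pos": [0.018, 0.04, 0], "dr": [0, 0, 0.039], "gripper": 1}, {"delta_pos": [0.018, 0.04, 0], "dr": [0, 0, 0.039], "gripper": 1}])

```text
clock: 1.35
eef_pos: [0.3932, -0.1101, 0.3052]
orientation: [-2.935, -1.12, 0.0]
contact_force: [0.2, -0.5, 0.5]
width: 0.0858
```

Emit:
apply_moves(deltas=[{"delta_pos": [0.018, 0.04, 0], "dr": [0, 0, 0.039], "gripper": 1}, {"delta_pos": [0.018, 0.04, 0], "dr": [0, 0, 0.039], "gripper": 1}, {"delta_pos": [0.018, 0.04, 0], "dr": [0, 0, 0.039], "gripper": 1}, {"delta_pos": [0.018, 0.04, 0], "dr": [0, 0, 0.039], "gripper": 1}, {"delta_pos": [0.018, 0.04, 0], "dr": [0, 0, 0.039], "gripper": 1}])

```text
clock: 1.77
eef_pos: [0.4473, 0.01, 0.3051]
orientation: [-2.461, -1.953, 0.0]
contact_force: [1.1, -0.4, -0.1]
width: 0.0855
```

Emit:
apply_moves(deltas=[{"delta_pos": [0.018, 0.04, 0], "dr": [0, 0, 0.039], "gripper": 1}, {"delta_pos": [0.018, 0.04, 0], "dr": [0, 0, 0.039], "gripper": 1}, {"delta_pos": [0.018, 0.04, 0], "dr": [0, 0, 0.039], "gripper": 1}, {"delta_pos": [0.018, 0.04, 0], "dr": [0, 0, 0.039], "gripper": 1}, {"delta_pos": [0, 0, 0], "dr": [0, 0, 0.039], "gripper": 1}])

```text
clock: 2.18
eef_pos: [0.4914, 0.1079, 0.3047]
orientation: [-1.754, -2.606, -0.001]
contact_force: [-1.6, -0.1, -0.3]
width: 0.0852
```

```bash
cat >> h.py <<'E'
from scipy.spatial.transform import Rotation as R
def st():
    s=monitor.observe(); M=R.from_rotvec(s["orientation"]).as_matrix()
    print("t",round(s["clock"],2),"pos",s["eef_pos"].round(4),"xyaw",np.degrees(np.arctan2(M[1,0],M[0,0])).round(2),"z",M[:,2].round(3),"q",s["q"].round(2),"F",s["contact_force"].round(2),"T",s["torque"].round(3),"w",round(s["width"],4))
E
python3 -c "from h import *;st()"
```

```text
t 2.18 pos [0.4914 0.1079 0.3047] xyaw 112.11 z [-0.     0.001 -1.   ] q [ 0.07  0.22 -0.09  1.26  0.   -0.32] F [-1.58 -0.08 -0.25] T [-0.049  0.067 -0.014] w 0.0852
```

Emit:
apply_moves(deltas=[{"delta_pos": [0.013, 0.0325, 0], "dr": [0, 0, 0.022], "gripper": 1}, {"delta_pos": [0.013, 0.0325, 0], "dr": [0, 0, 0.022], "gripper": 1}, {"delta_pos": [0.013, 0.0325, 0], "dr": [0, 0, 0.022], "gripper": 1}, {"delta_pos": [0.013, 0.0325, 0], "dr": [0, 0, 0.021], "gripper": 1}, {"delta_pos": [0, 0, -0.05], "dr": [0, 0, 0], "gripper": 1}])

```text
clock: 2.6
eef_pos: [0.525, 0.186, 0.279]
orientation: [1.384, 2.814, 0.01]
contact_force: [0.0, -0.6, -0.4]
width: 0.0854
```

Run:
```python
from h import *
st()
for n in("top","side"):
    p,d=optics.camera(n); cv2.imwrite(f"pics/{n}1.png",p); bars(n,p,.168 if n=="top" else .159,20)
```

```text
t 2.6 pos [0.525 0.186 0.279] xyaw 127.63 z [ 0.008  0.003 -1.   ] q [ 0.21  0.33 -0.01  1.22  0.   -0.45] F [ 0.01 -0.57 -0.36] T [ 0.023  0.034 -0.031] w 0.0854
top px [375.  150.1] [358 136  34  29 248] rect c [ 0.5419 -0.154 ] size [0.0866 0.0137] ang 49.7 mean [ 0.5411 -0.1545]
top px [212.  165.3] [201 150  24  30 196] rect c [0.5167 0.1817] size [0.0708 0.0123] ang 36.8 mean [0.5163 0.181 ]
top px [455.8 276.8] [445 257  23  40 255] rect c [ 0.2773 -0.3137] size [0.0879 0.013 ] ang 25.0 mean [ 0.2761 -0.3142]
side px [432.9 129.5] [416 128  33   4 119] rect c [ 0.2752 -0.3221] size [0.084  0.0135] ang 24.0 mean [ 0.2731 -0.3231]
side px [311.7 138.7] [297 134  31  10  68] rect c [ 0.5439 -0.159 ] size [0.0829 0.0089] ang 49.7 mean [ 0.5441 -0.1586]
side px [233.7 237.2] [228 235  13   6  45] rect c [0.5493 0.2028] size [0.0242 0.0099] ang 39.2 mean [0.5498 0.2033]
```

View pics/side1.png

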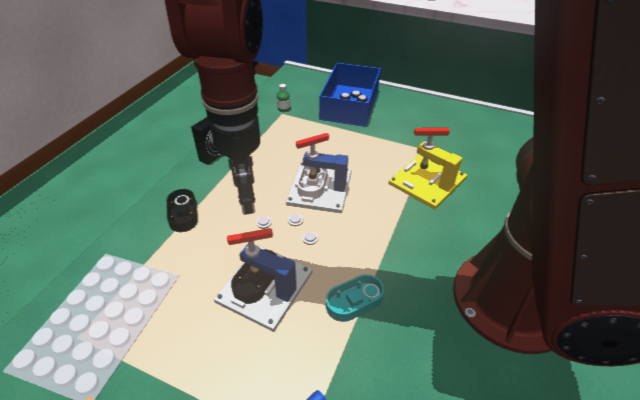

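Run:
```python
from h import *
c=optics.camera_params("side");E=np.linalg.inv(c["extrinsics"])
def pj(P):
    q=E[:3,:3]@np.array(P)+E[:3,3]; return c["fx"]*q[0]/q[2]+c["cx"],c["fy"]*q[1]/q[2]+c["cy"]
print(pj([.525,.186,.279]),pj([.5225,.1858,.159]))
p=cv2.imread("pics/side1.png"); h=cv2.cvtColor(p,cv2.COLOR_BGR2HSV)
m=((h[...,0]<8)|(h[...,0]>172))&(h[...,1]>150)&(h[...,2]>60)
ys,xs=np.nonzero(m[222:250,220:280]); ys+=222;xs+=220
print(len(xs),xs.min(),xs.max(),ys.min(),ys.max(),xs.mean(),ys.mean(),ray("side",xs.mean(),ys.mean(),.161))
```

```text
(np.float64(241.97389073744944), np.float64(190.69915389969577)) (np.float64(250.2091163647138), np.float64(235.30877779942364))
353 227 271 229 243 248.8356940509915 235.88101983002832 [0.52314464 0.18963948 0.161     ]
```

Emit:
apply_moves(deltas=[{"delta_pos": [0, 0.001, -0.05], "dr": [0, 0, 0], "gripper": 1}, {"delta_pos": [0, 0, -0.05], "dr": [0, 0, 0], "gripper": 1}, {"delta_pos": [0, 0, -0.04], "dr": [0, 0, 0], "gripper": 1}, {"delta_pos": [0, 0, -0.04], "dr": [0, 0, 0], "gripper": 1}, {"delta_pos": [0, 0, 0], "dr": [0, 0, 0], "gripper": 1}])

```text
clock: 3.12
eef_pos: [0.5187, 0.182, 0.1639]
orientation: [-1.394, -2.809, 0.007]
contact_force: [-1.2, -0.2, 0.3]
width: 0.0856
```

Run:
```python
from h import *
st()
p,d=optics.camera("side"); cv2.imwrite("pics/side2.png",cv2.resize(p[130:330,150:350],None,fx=3,fy=3,interpolation=cv2.INTER_CUBIC))
```

```text
t 3.12 pos [0.5187 0.182  0.1639] xyaw 127.2 z [-0.007 -0.002 -1.   ] q [ 0.2   0.4  -0.22  0.96 -0.   -0.44] F [-1.21 -0.24  0.31] T [-0.041  0.055  0.018] w 0.0856
```

View pics/side2.png

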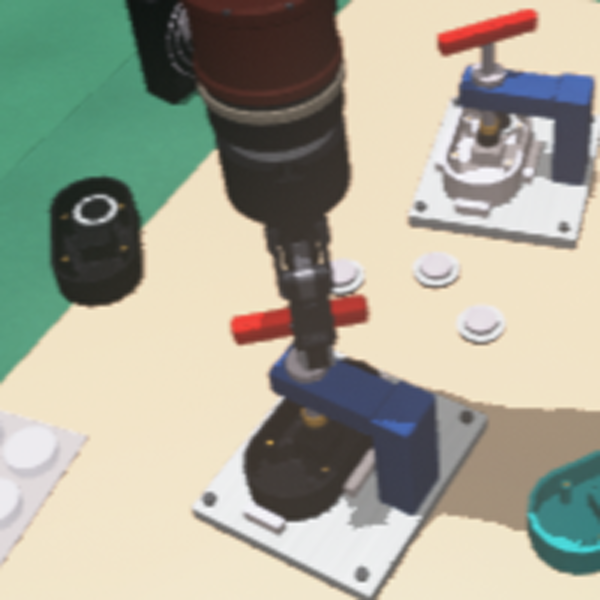

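The bar, at about (300,318) in the crop, sits between the open fingers. I'll let the arm settle and lower it a little more before closing.

Emit:
apply_moves(deltas=[{"delta_pos": [0, 0, -0.008], "dr": [0, 0, 0], "gripper": 1}, {"delta_pos": [0, 0, 0], "dr": [0, 0, 0], "gripper": 1}, {"delta_pos": [0, 0, 0], "dr": [0, 0, 0], "gripper": 1}])

```text
clock: 3.42
eef_pos: [0.5223, 0.1832, 0.1639]
orientation: [1.395, 2.813, 0.002]
contact_force: [-0.1, -0.1, -0.1]
width: 0.0854
```

```bash
python3 -c "from h import *;st()"
```

```text
t 3.42 pos [0.5223 0.1832 0.1639] xyaw 127.26 z [ 0.002  0.    -1.   ] q [ 0.21  0.4  -0.22  0.95 -0.   -0.44] F [-0.06 -0.08 -0.06] T [0.019 0.068 0.025] w 0.0854
```

Emit:
apply_moves(deltas=[{"delta_pos": [0, 0.0045, -0.0085], "dr": [0, 0, 0], "gripper": 1}, {"delta_pos": [0, 0, -0.0085], "dr": [0, 0, 0], "gripper": 1}, {"delta_pos": [0, 0, 0], "dr": [0, 0, 0], "gripper": -0.3}, {"delta_pos": [0, 0, 0], "dr": [0, 0, 0], "gripper": -0.5}, {"delta_pos": [0, 0, 0], "dr": [0, 0, 0], "gripper": -0.5}], newtons=40)

```text
clock: 3.83
eef_pos: [0.5214, 0.1859, 0.1523]
orientation: [-1.395, -2.815, 0.0]
contact_force: [-0.4, -0.7, 0.2]
width: 0.0517
```

Run:
```python
from h import *
st()
for n in("top","side"):
  p,d=optics.camera(n); 
  if n=="top": bars(n,p,.168,15)
  else: cv2.imwrite("pics/side3.png",cv2.resize(p[170:330,170:330],None,fx=3.6,fy=3.6,interpolation=cv2.INTER_CUBIC))
```

```text
t 3.83 pos [0.5214 0.1859 0.1523] xyaw 127.28 z [-0. -0. -1.] q [ 0.21  0.41 -0.23  0.93 -0.   -0.44] F [-0.37 -0.69  0.22] T [ 0.008 -0.044  0.013] w 0.0517
top px [375.  150.1] [358 136  34  29 245] rect c [ 0.5419 -0.154 ] size [0.0866 0.014 ] ang 50.0 mean [ 0.5412 -0.1544]
top px [218.7 173.7] [214 167  11  13  72] rect c [0.4993 0.168 ] size [0.0261 0.0115] ang 43.7 mean [0.499  0.1676]
top px [455.8 276.8] [445 257  23  40 252] rect c [ 0.2774 -0.3137] size [0.0879 0.013 ] ang 25.0 mean [ 0.2762 -0.3141]
```

View pics/side3.png

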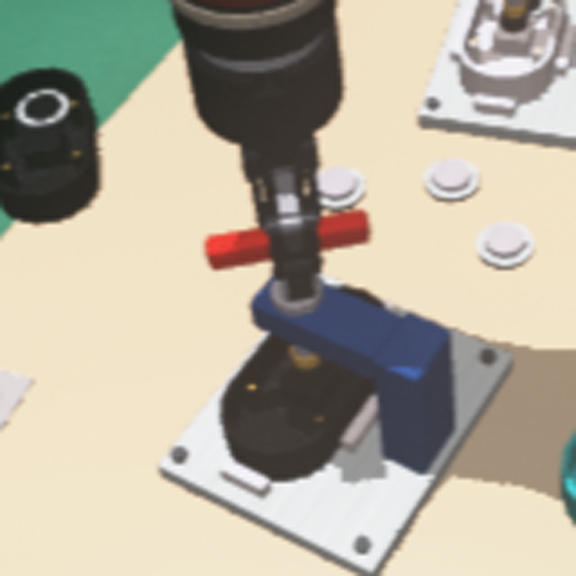

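The fingers straddle the bar near its middle and clear the collar. Now closing.

Emit:
apply_moves(deltas=[{"delta_pos": [0, 0, 0], "dr": [0, 0, 0], "gripper": -0.9}, {"delta_pos": [0, 0, 0], "dr": [0, 0, 0], "gripper": -1}, {"delta_pos": [0, 0, 0], "dr": [0, 0, 0], "gripper": -1}, {"delta_pos": [0, 0, 0], "dr": [0, 0, 0], "gripper": -1}, {"delta_pos": [0, 0, 0], "dr": [0, 0, 0], "gripper": -1}], newtons=40)

```text
clock: 4.35
eef_pos: [0.5215, 0.186, 0.1525]
orientation: [1.395, 2.815, 0.0]
contact_force: [-1.5, 0.1, 3.3]
width: 0.0131
```

Emit:
apply_moves(deltas=[{"delta_pos": [0, 0, 0], "dr": [0, 0, 0], "gripper": -1}, {"delta_pos": [0, 0, 0], "dr": [0, 0, 0], "gripper": -1}])

```text
clock: 4.52
eef_pos: [0.5215, 0.186, 0.1525]
orientation: [1.395, 2.815, 0.0]
contact_force: [-2.5, 0.7, 6.4]
width: 0.013
```

```bash
python3 -c "from h import *;st()"
```

```text
t 4.52 pos [0.5215 0.186  0.1525] xyaw 127.28 z [ 0.  0. -1.] q [ 0.21  0.41 -0.23  0.93  0.   -0.44] F [-2.54  0.71  6.45] T [0.12  0.376 0.138] w 0.013
```

Emit:
apply_moves(deltas=[{"delta_pos": [0, 0, 0], "dr": [0, 0, -0.02], "gripper": -1}, {"delta_pos": [0, 0, 0], "dr": [0, 0, -0.02], "gripper": -1}, {"delta_pos": [0, 0, 0], "dr": [0, 0, -0.02], "gripper": -1}])

```text
clock: 4.77
eef_pos: [0.5213, 0.1863, 0.1525]
orientation: [-1.657, -2.668, -0.001]
contact_force: [-2.6, 2.8, 4.7]
width: 0.0134
```

```bash
python3 -c "from h import *;st()"
```

```text
t 4.77 pos [0.5213 0.1863 0.1525] xyaw 116.32 z [-0.     0.001 -1.   ] q [ 0.21  0.41 -0.23  0.93  0.   -0.25] F [-2.65  2.81  4.66] T [0.48  0.533 0.185] w 0.0134
```

Emit:
apply_moves(deltas=[{"delta_pos": [0, 0, 0], "dr": [0, 0, -0.02], "gripper": -1}, {"delta_pos": [0, 0, 0], "dr": [0, 0, -0.02], "gripper": -1}, {"delta_pos": [0, 0, 0], "dr": [0, 0, -0.02], "gripper": -1}])

```text
clock: 5.02
eef_pos: [0.5212, 0.1867, 0.1525]
orientation: [-1.9, -2.5, -0.002]
contact_force: [-2.2, 4.4, 6.0]
width: 0.0135
```

```bash
python3 -c "from h import *;st()"
```

```text
t 5.02 pos [0.5212 0.1867 0.1525] xyaw 105.54 z [-0.     0.002 -1.   ] q [ 0.21  0.41 -0.23  0.93  0.   -0.06] F [-2.18  4.35  5.99] T [0.872 0.662 0.196] w 0.0135
```

Emit:
apply_moves(deltas=[{"delta_pos": [0, 0, 0], "dr": [0, 0, -0.02], "gripper": -1}, {"delta_pos": [0, 0, 0], "dr": [0, 0, -0.02], "gripper": -1}, {"delta_pos": [0, 0, 0], "dr": [0, 0, -0.01], "gripper": -1}, {"delta_pos": [0, 0, 0], "dr": [0, 0, -0.01], "gripper": -1}])

```text
clock: 5.35
eef_pos: [0.5211, 0.187, 0.1525]
orientation: [-2.125, -2.312, -0.002]
contact_force: [-3.3, 7.0, 5.8]
width: 0.0137
```

```bash
python3 -c "from h import *;st()"
```

```text
t 5.35 pos [0.5211 0.187  0.1525] xyaw 94.83 z [-0.001  0.002 -1.   ] q [ 0.21  0.41 -0.23  0.93  0.    0.13] F [-3.27  7.01  5.81] T [1.117 0.68  0.243] w 0.0137
```

Emit:
apply_moves(deltas=[{"delta_pos": [0, 0, 0], "dr": [0, 0, -0.01], "gripper": -1}, {"delta_pos": [0, 0, 0], "dr": [0, 0, -0.01], "gripper": -1}, {"delta_pos": [0, 0, 0], "dr": [0, 0, -0.01], "gripper": -1}])

```text
clock: 5.6
eef_pos: [0.5211, 0.1873, 0.1525]
orientation: [-2.23, -2.209, -0.002]
contact_force: [-3.7, 8.0, 6.1]
width: 0.0132
```

```bash
python3 -c "from h import *;st()"
```

```text
t 5.6 pos [0.5211 0.1873 0.1525] xyaw 89.46 z [-0.001  0.003 -1.   ] q [ 0.21  0.41 -0.23  0.93  0.    0.22] F [-3.71  8.04  6.05] T [1.297 0.634 0.226] w 0.0132
```

Emit:
apply_moves(deltas=[{"delta_pos": [0, 0, 0], "dr": [0, 0, -0.01], "gripper": -1}, {"delta_pos": [0, 0, 0], "dr": [0, 0, -0.01], "gripper": -1}, {"delta_pos": [0, 0, 0], "dr": [0, 0, -0.01], "gripper": -1}])

```text
clock: 5.85
eef_pos: [0.5211, 0.1874, 0.1525]
orientation: [-2.332, -2.102, -0.003]
contact_force: [-3.3, 9.0, 4.3]
width: 0.0134
```

```bash
python3 -c "from h import *;st()"
```

```text
t 5.85 pos [0.5211 0.1874 0.1525] xyaw 84.06 z [-0.     0.003 -1.   ] q [ 0.21  0.41 -0.23  0.93  0.    0.32] F [-3.28  9.03  4.32] T [1.515 0.67  0.207] w 0.0134
```

Emit:
apply_moves(deltas=[{"delta_pos": [0, 0, 0], "dr": [0, 0, -0.01], "gripper": -1}, {"delta_pos": [0, 0, 0], "dr": [0, 0, -0.01], "gripper": -1}, {"delta_pos": [0, 0, 0], "dr": [0, 0, -0.01], "gripper": -1}])

```text
clock: 6.1
eef_pos: [0.5211, 0.1876, 0.1525]
orientation: [-2.428, -1.989, -0.003]
contact_force: [-4.3, 9.6, 4.7]
width: 0.0136
```

```bash
python3 -c "from h import *;st()"
```

```text
t 6.1 pos [0.5211 0.1876 0.1525] xyaw 78.67 z [-0.     0.003 -1.   ] q [ 0.21  0.41 -0.23  0.93  0.    0.41] F [-4.33  9.57  4.67] T [1.683 0.604 0.213] w 0.0136
```

Emit:
apply_moves(deltas=[{"delta_pos": [-0.001, 0.002, 0], "dr": [0, 0, -0.01], "gripper": -1}, {"delta_pos": [0, 0.001, 0], "dr": [0, 0, -0.01], "gripper": -1}, {"delta_pos": [0, 0, 0], "dr": [0, 0, -0.01], "gripper": -1}])

```text
clock: 6.35
eef_pos: [0.5212, 0.1879, 0.1525]
orientation: [2.522, 1.873, 0.001]
contact_force: [0.0, 0.1, 3.6]
width: 0.013
```

```bash
python3 -c "from h import *;st()"
```

```text
t 6.35 pos [0.5212 0.1879 0.1525] xyaw 73.21 z [ 0.001  0.    -1.   ] q [ 0.21  0.41 -0.23  0.93 -0.    0.51] F [0.03 0.13 3.6 ] T [0.178 0.119 0.33 ] w 0.013
```

Emit:
apply_moves(deltas=[{"delta_pos": [0, 0, 0], "dr": [0, 0, -0.01], "gripper": -1}, {"delta_pos": [0, 0, 0], "dr": [0, 0, -0.01], "gripper": -1}])

```text
clock: 6.52
eef_pos: [0.5212, 0.188, 0.1525]
orientation: [-2.579, -1.793, -0.002]
contact_force: [0.1, 2.2, 3.6]
width: 0.0133
```

```bash
python3 -c "from h import *;st()"
```

```text
t 6.52 pos [0.5212 0.188  0.1525] xyaw 69.61 z [ 0.001  0.001 -1.   ] q [ 0.21  0.41 -0.23  0.93  0.    0.57] F [0.1  2.16 3.64] T [0.38  0.109 0.307] w 0.0133
```

Emit:
apply_moves(deltas=[{"delta_pos": [0, 0, 0], "dr": [0, 0, -0.01], "gripper": -1}, {"delta_pos": [0, 0, 0], "dr": [0, 0, -0.01], "gripper": -1}])

```text
clock: 6.68
eef_pos: [0.5212, 0.1881, 0.1525]
orientation: [-2.634, -1.711, -0.002]
contact_force: [0.3, 3.1, 2.8]
width: 0.0131
```

```bash
python3 -c "from h import *;st()"
```

```text
t 6.68 pos [0.5212 0.1881 0.1525] xyaw 66.02 z [ 0.001  0.001 -1.   ] q [ 0.21  0.41 -0.23  0.93  0.    0.63] F [0.27 3.14 2.83] T [0.466 0.055 0.285] w 0.0131
```

Emit:
apply_moves(deltas=[{"delta_pos": [0, 0, 0], "dr": [0, 0, -0.01], "gripper": -1}])

```text
clock: 6.77
eef_pos: [0.5213, 0.1882, 0.1525]
orientation: [-2.661, -1.67, -0.002]
contact_force: [-0.0, 2.6, 2.4]
width: 0.0132
```

```bash
python3 -c "from h import *;st()"
```

```text
t 6.77 pos [0.5213 0.1882 0.1525] xyaw 64.22 z [ 0.001  0.001 -1.   ] q [ 0.21  0.41 -0.23  0.93  0.    0.66] F [-0.05  2.59  2.43] T [0.505 0.008 0.264] w 0.0132
```

Emit:
apply_moves(deltas=[{"delta_pos": [0, 0, 0], "dr": [0, 0, -0.01], "gripper": -1}])

```text
clock: 6.85
eef_pos: [0.5213, 0.1883, 0.1525]
orientation: [-2.686, -1.628, -0.002]
contact_force: [-0.4, 3.3, 3.7]
width: 0.0131
```

```bash
python3 -c "from h import *;st()"
```

```text
t 6.85 pos [0.5213 0.1883 0.1525] xyaw 62.42 z [ 0.001  0.001 -1.   ] q [ 0.21  0.41 -0.23  0.93  0.    0.7 ] F [-0.4   3.26  3.69] T [0.646 0.011 0.353] w 0.0131
```

Emit:
apply_moves(deltas=[{"delta_pos": [0, 0, 0], "dr": [0, 0, -0.01], "gripper": -1}])

```text
clock: 6.93
eef_pos: [0.5213, 0.1883, 0.1525]
orientation: [-2.712, -1.585, -0.002]
contact_force: [0.2, 2.7, 2.9]
width: 0.0133
```

```bash
python3 -c "from h import *;st()"
```

```text
t 6.93 pos [0.5213 0.1883 0.1525] xyaw 60.63 z [ 0.001  0.001 -1.   ] q [ 0.21  0.41 -0.23  0.93  0.    0.73] F [0.24 2.72 2.88] T [ 0.668 -0.023  0.302] w 0.0133
```

Emit:
apply_moves(deltas=[{"delta_pos": [0, 0, 0], "dr": [0, 0, -0.01], "gripper": -1}])

```text
clock: 7.02
eef_pos: [0.5213, 0.1884, 0.1525]
orientation: [-2.736, -1.543, -0.002]
contact_force: [-0.2, 4.1, 2.4]
width: 0.0132
```

Run:
```python
from h import *
st()
p,d=optics.camera("top"); bars("top",p,.168,15)
```

```text
t 7.02 pos [0.5213 0.1884 0.1525] xyaw 58.83 z [ 0.001  0.001 -1.   ] q [ 0.21  0.41 -0.23  0.93  0.    0.76] F [-0.18  4.1   2.43] T [ 0.694 -0.063  0.384] w 0.0132
top px [375.  150.1] [358 136  34  29 245] rect c [ 0.5419 -0.154 ] size [0.0866 0.014 ] ang 50.0 mean [ 0.5412 -0.1543]
top px [218.3 147. ] [215 143   8  10  40] rect c [0.5532 0.1685] size [0.0113 0.016 ] ang -34.4 mean [0.5537 0.1675]
top px [200.2 178.8] [197 177   7   5  24] rect c [0.4889 0.2057] size [0.0122 0.0082] ang 88.8 mean [0.4894 0.2054]
top px [455.8 276.8] [445 257  23  40 253] rect c [ 0.2773 -0.3137] size [0.0879 0.013 ] ang 25.0 mean [ 0.2761 -0.3141]
```

Emit:
apply_moves(deltas=[{"delta_pos": [0, 0, 0], "dr": [0, 0, -0.01], "gripper": -1}])

```text
clock: 7.15
eef_pos: [0.5214, 0.1884, 0.1525]
orientation: [-2.758, -1.502, -0.003]
contact_force: [1.2, 4.9, 2.1]
width: 0.0131
```

```bash
python3 -c "from h import *;st()"
```

```text
t 7.15 pos [0.5214 0.1884 0.1525] xyaw 57.15 z [ 0.001  0.001 -1.   ] q [ 0.21  0.41 -0.23  0.93  0.    0.79] F [1.24 4.91 2.07] T [ 0.855 -0.142  0.346] w 0.0131
```

Emit:
apply_moves(deltas=[{"delta_pos": [0, 0, 0], "dr": [0, 0, 0], "gripper": -1}])

```text
clock: 7.23
eef_pos: [0.5214, 0.1884, 0.1525]
orientation: [-2.759, -1.5, -0.003]
contact_force: [1.0, 5.7, 2.0]
width: 0.0132
```

```bash
python3 -c "from h import *;st()"
```

```text
t 7.23 pos [0.5214 0.1884 0.1525] xyaw 57.07 z [ 0.001  0.001 -1.   ] q [ 0.21  0.41 -0.23  0.93  0.    0.79] F [0.96 5.66 2.03] T [ 1.063 -0.208  0.135] w 0.0132
```

Emit:
apply_moves(deltas=[{"delta_pos": [0, 0, 0], "dr": [0, 0, 0], "gripper": -1}])

```text
clock: 7.32
eef_pos: [0.5214, 0.1884, 0.1525]
orientation: [-2.758, -1.503, -0.003]
contact_force: [0.8, 5.5, 1.9]
width: 0.0135
```

```bash
python3 -c "from h import *;st()"
```

```text
t 7.32 pos [0.5214 0.1884 0.1525] xyaw 57.16 z [ 0.001  0.001 -1.   ] q [ 0.21  0.41 -0.23  0.93  0.    0.79] F [0.81 5.48 1.92] T [ 1.021 -0.215  0.057] w 0.0135
```

Emit:
apply_moves(deltas=[{"delta_pos": [0, 0, 0], "dr": [0, 0, 0], "gripper": -1}])

```text
clock: 7.4
eef_pos: [0.5214, 0.1884, 0.1525]
orientation: [-2.758, -1.503, -0.002]
contact_force: [1.8, 5.4, 2.8]
width: 0.0131
```

```bash
python3 -c "from h import *;st()"
```

```text
t 7.4 pos [0.5214 0.1884 0.1525] xyaw 57.17 z [ 0.001  0.001 -1.   ] q [ 0.21  0.41 -0.23  0.93  0.    0.79] F [1.76 5.44 2.79] T [ 1.071 -0.197  0.03 ] w 0.0131
```

Emit:
apply_moves(deltas=[{"delta_pos": [0, 0, 0], "dr": [0, 0, 0], "gripper": -1}])

```text
clock: 7.48
eef_pos: [0.5214, 0.1884, 0.1525]
orientation: [-2.758, -1.503, -0.003]
contact_force: [0.6, 5.6, 3.3]
width: 0.0136
```

```bash
python3 -c "from h import *;st()"
```

```text
t 7.48 pos [0.5214 0.1884 0.1525] xyaw 57.17 z [ 0.001  0.002 -1.   ] q [ 0.21  0.41 -0.23  0.93  0.    0.79] F [0.59 5.62 3.3 ] T [ 1.027 -0.156  0.05 ] w 0.0136
```

Emit:
apply_moves(deltas=[{"delta_pos": [0, 0, 0], "dr": [0, 0, -0.01], "gripper": -1}])

```text
clock: 7.57
eef_pos: [0.5214, 0.1885, 0.1525]
orientation: [-2.781, -1.46, -0.003]
contact_force: [1.0, 5.4, 1.7]
width: 0.0135
```

```bash
python3 -c "from h import *;st()"
```

```text
t 7.57 pos [0.5214 0.1885 0.1525] xyaw 55.41 z [ 0.001  0.002 -1.   ] q [ 0.21  0.41 -0.23  0.93  0.    0.82] F [1.04 5.39 1.72] T [ 1.118 -0.236  0.362] w 0.0135
```

Emit:
apply_moves(deltas=[{"delta_pos": [0, 0, 0], "dr": [0, 0, -0.01], "gripper": -1}])

```text
clock: 7.65
eef_pos: [0.5215, 0.1885, 0.1525]
orientation: [-2.804, -1.414, -0.003]
contact_force: [0.6, 6.1, 2.0]
width: 0.0132
```

```bash
python3 -c "from h import *;st()"
```

```text
t 7.65 pos [0.5215 0.1885 0.1525] xyaw 53.52 z [ 0.001  0.002 -1.   ] q [ 0.21  0.41 -0.23  0.93  0.    0.85] F [0.63 6.12 1.98] T [ 1.15  -0.28   0.362] w 0.0132
```

The torque has risen from about 0.21 to 0.36 N·m, which is firm. Releasing now.

Emit:
apply_moves(deltas=[{"delta_pos": [0, 0.002, 0], "dr": [0, 0, 0], "gripper": -1}, {"delta_pos": [0, 0, 0], "dr": [0, 0, 0], "gripper": 0}, {"delta_pos": [0, 0, 0], "dr": [0, 0, 0], "gripper": 0.5}, {"delta_pos": [0, 0, 0], "dr": [0, 0, 0], "gripper": 1}, {"delta_pos": [0, 0, 0], "dr": [0, 0, 0], "gripper": 1}])

```text
clock: 8.07
eef_pos: [0.5206, 0.1887, 0.1521]
orientation: [-2.805, -1.414, 0.001]
contact_force: [0.8, -0.2, -0.0]
width: 0.0615
```

Emit:
apply_moves(deltas=[{"delta_pos": [0, 0, 0], "dr": [0, 0, 0], "gripper": 1}, {"delta_pos": [0, 0, 0], "dr": [0, 0, 0], "gripper": 1}, {"delta_pos": [0, 0, 0], "dr": [0, 0, 0], "gripper": 1}, {"delta_pos": [0, 0, 0], "dr": [0, 0, 0], "gripper": 1}])

```text
clock: 8.4
eef_pos: [0.5209, 0.1889, 0.1523]
orientation: [-2.806, -1.413, 0.0]
contact_force: [0.7, -1.0, 0.2]
width: 0.0855
```

```bash
python3 -c "from h import *;st()"
```

```text
t 8.4 pos [0.5209 0.1889 0.1523] xyaw 53.48 z [-0. -0. -1.] q [ 0.22  0.41 -0.23  0.93 -0.    0.85] F [ 0.67 -0.96  0.19] T [ 0.021 -0.027  0.039] w 0.0855
```

Fully open. Retreating upward, then moving back out of the view.

Emit:
apply_moves(deltas=[{"delta_pos": [0, 0, 0.02], "dr": [0, 0, 0], "gripper": 1}, {"delta_pos": [0, 0, 0.04], "dr": [0, 0, 0], "gripper": 1}, {"delta_pos": [0, 0, 0.05], "dr": [0, 0, 0], "gripper": 1}, {"delta_pos": [0, 0, 0.05], "dr": [0, 0, 0], "gripper": 1}, {"delta_pos": [0, 0, 0.05], "dr": [0, 0, 0], "gripper": 1}])

```text
clock: 8.82
eef_pos: [0.5206, 0.1888, 0.2797]
orientation: [-2.806, -1.413, 0.0]
contact_force: [1.2, -0.1, -0.4]
width: 0.0859
```

Emit:
apply_moves(deltas=[{"delta_pos": [-0.03, -0.05, 0.02], "dr": [0, 0, 0], "gripper": 1}, {"delta_pos": [-0.03, -0.05, 0], "dr": [0, 0, 0], "gripper": 1}, {"delta_pos": [-0.03, -0.05, 0], "dr": [0, 0, 0], "gripper": 1}, {"delta_pos": [-0.03, -0.05, 0], "dr": [0, 0, 0], "gripper": 1}, {"delta_pos": [-0.03, -0.05, 0], "dr": [0, 0, 0], "gripper": 1}])

```text
clock: 9.23
eef_pos: [0.4298, 0.0379, 0.2904]
orientation: [2.805, 1.414, 0.001]
contact_force: [0.2, -0.5, -0.3]
width: 0.0854
```

Emit:
apply_moves(deltas=[{"delta_pos": [0, 0, 0], "dr": [0, 0, 0], "gripper": 1}, {"delta_pos": [0, 0, 0], "dr": [0, 0, 0], "gripper": 1}, {"delta_pos": [0, 0, 0], "dr": [0, 0, 0], "gripper": 1}, {"delta_pos": [0, 0, 0], "dr": [0, 0, 0], "gripper": 1}])

```text
clock: 9.57
eef_pos: [0.4314, 0.0395, 0.2903]
orientation: [-2.805, -1.414, -0.0]
contact_force: [0.3, -0.2, 0.0]
width: 0.0851
```

Run:
```python
from h import *
st()
for n in("top","side"):
  p,d=optics.camera(n)
  if n=="top": bars(n,p,.168,40); a=p[125:225,165:425]; cv2.imwrite("pics/top9.png",cv2.resize(a,None,fx=3,fy=3,interpolation=cv2.INTER_CUBIC))
  else: cv2.imwrite("pics/side9.png",cv2.resize(p[200:340,190:330],None,fx=4,fy=4,interpolation=cv2.INTER_CUBIC))
```

```text
t 9.57 pos [0.4314 0.0395 0.2903] xyaw 53.52 z [ 0.  0. -1.] q [-0.08  0.09 -0.28  1.19  0.    0.56] F [ 0.34 -0.16  0.02] T [-0.002  0.01   0.026] w 0.0851
top px [375.1 150. ] [358 136  35  29 248] rect c [ 0.5421 -0.1542] size [0.0866 0.0136] ang 49.7 mean [ 0.5413 -0.1546]
top px [455.8 276.6] [445 257  23  40 249] rect c [ 0.2774 -0.3137] size [0.0879 0.013 ] ang 25.0 mean [ 0.2764 -0.3141]
```

View pics/side9.png

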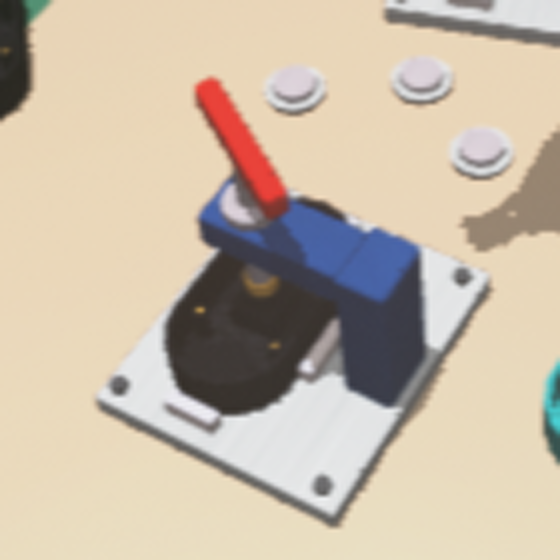

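View pics/top9.png

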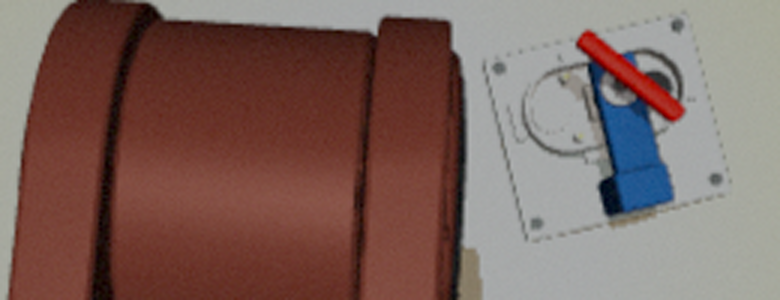

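The black housing lies in its nest with the foot down on its boss, at about (262,275) in the crop. The bar has turned and the white clamp hasn't changed. One check of the bar angle in the side picture, to make sure it didn't spring back, then hand in.

Run:
```python
from h import *
p=cv2.imread("pics/side9.png"); h=cv2.cvtColor(p,cv2.COLOR_BGR2HSV)
m=(((h[...,0]<8)|(h[...,0]>172))&(h[...,1]>150)&(h[...,2]>60)); m[:,:150]=0;m[230:]=0
ys,xs=np.nonzero(m)
w=np.array([ray("side",190+x/4,200+y/4,.162)[:2] for x,y in zip(xs,ys)],np.float32)
v=cv2.fitLine(w,cv2.DIST_L2,0,.001,.001).ravel(); print(len(xs),np.degrees(np.arctan2(v[1],v[0])),v)
from plant import workorder
print(workorder.sign_off())
```

```text
Traceback (most recent call last):
  File "h.py", line 4, in ray
    c=optics.camera_params(n);E=c["extrinsics"]
ValueError: time passes only in moves, steps and waits
```

Run:
```python
from h import *
p=cv2.imread("pics/side9.png"); h=cv2.cvtColor(p,cv2.COLOR_BGR2HSV)
m=(((h[...,0]<8)|(h[...,0]>172))&(h[...,1]>150)&(h[...,2]>60)); m[:,:150]=0;m[230:]=0
ys,xs=np.nonzero(m); ys=ys[::60];xs=xs[::60]
w=np.array([ray("side",190+x/4,200+y/4,.162)[:2] for x,y in zip(xs,ys)],np.float32)
v=cv2.fitLine(w,cv2.DIST_L2,0,.001,.001).ravel(); print(len(xs),np.degrees(np.arctan2(v[1],v[0])),v)
st()
```

```text
65 -36.972527 [ 0.79892397 -0.601432    0.51952577  0.18974997]
t 9.67 pos [0.4313 0.0396 0.2902] xyaw 53.55 z [-0.  0. -1.] q [-0.08  0.09 -0.28  1.19  0.    0.56] F [ 0.27  0.16 -0.75] T [-0.028 -0.029  0.005] w 0.0855
```

The bar lies at -37.0° and the gripper left it at -36.5°, so it hasn't sprung back.

```bash
python3 -c "
from plant import workorder
print(workorder.sign_off())"
```

```text
the job is handed in; nothing more can be done
None
```

I gripped the red T-handle of the black housing's clamp and turned it about 74° clockwise, to roughly 1.33 rad on the handle. I then let go, backed the arm away and handed the job in.

- **Clamping:** the turning torque rose from about 0.21 to 0.36 N·m. That puts the foot about 0.55 rad past contact, within the firm range. The torque readings scatter by about 0.04 N·m, so this is an estimate; the 10–60 N foot force could not be measured directly. Once the arm stopped, the wrist torque fell to about 0.05 N·m, so I used only readings taken while turning.
- **Handle after release:** the side camera puts the bar at -37.0°, and the gripper left it at -36.5°, so it did not spring back.
- **Black housing:** by eye in the side picture it sits flat in its nest with the foot on the boss. I did not measure its exact position, and the arm blocked the top camera's view of that clamp.
- **White clamp:** its handle measured the same before and after, within 0.5 mm. Its housing looks unmoved.
- **Robot:** the gripper is open and clear of everything, with wrist forces near zero.
- **Camera disagreement:** the two views differed by about 3 mm on the bar's position along y. I corrected for this by feel during the turn, when the side force reached about 10 N.

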